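# Knock out kiln props and build a capped pillar

### The arm

A 6-joint arm with a two-finger parallel gripper is mounted at the origin on the work surface. World frame = base frame: x ahead of the robot, y to its left, z up, the work surface at z = 0. Lengths are in mm, angles in rad, forces in N, time in s.
With the tool pointing down it reaches from about 325 to 875 mm from the base axis. Payload 4.4 kg.
Tool frame: the origin (TCP) lies on the centre line of the jaws, within the pads' length; the fingertips stand ahead of it and the grasp point (between the pads) lies 6 mm ahead of it (ctrl.tcp_to_tips is the z of the fingertips in the tool frame, in mm); z points along the fingers, y is the line along which they close (so a half turn about z gives the same grasp; the last joint's range is limited). The gripper opens to 85 mm and grips with 20 to 120 N. Pads are 22 mm wide; open, the fingers measure 114 mm over their backs; the gripper's body (76 mm by 85 mm) begins 54 mm behind the grasp point. The pads swing forward as they close: fully open they stand 13 mm farther back than shut.
Start: joints at [0.983, 0.207, 1.542, -0, 1.393, -0.15], TCP at [243.78, 520.768, 256.282] pointing down, gripper open.
Joint ranges: [-2.73, 2.73], [-0.86, 2.22], [0.23, 2.46], [-1.11, 4.25], [0.08, 2.63], [-2.82, 2.82]. Speed limits (rad/s): [2.79, 2.79, 3.14, 3.14, 3.14, 3.14].

### API

Orientations are given as a 3x3 rotation matrix whose columns are the frame's x, y, z axes.
In Python, from plant import ctrl, sensors, optics gives the robot as it stands. Calls block until the motion is done:
- ctrl.move_ptp(position, orientation): joint-space move of the TCP to a pose.
- ctrl.move_l(position, rot=None, vel=150, threshold=None): straight line of the TCP; rot=None keeps the orientation; vel is the mean speed in mm/s. With threshold (N) it stops when the force on the tool has changed by that much, and returns True; else False.
- ctrl.set_joints(angles): joint-space move.
- ctrl.gripper_to(opening, force=None): finger opening in mm; force is the grip in N (None keeps the last); returns when the fingers have stopped.
- ctrl.hold(seconds).
- ctrl.solve_ik(position, orientation): joint angles nearest the present ones, or None.
- sensors.read_state(): the state.
- optics.grab_frame(name): name is "scene" or "top" or "wrist"; returns (picture, depth): 384x512x3 uint8, red, green, blue; 384x512 float32, mm along the optical axis (not along the pixel's ray), 0 where there is no reading.
- optics.camera_params(name): a dict with "mtx" (3x3 intrinsics, pixels), "k1" (the pictures are not rectified: a ray, as slopes to the right and down, at radius r is drawn at 1 + k1 r^2 times it, then the intrinsics apply), "R" (3x3) and "t" (3): a world point X has camera coordinates R X + t; the wrist camera has in their place "T_tool_cam" (4x4, takes a point from camera to tool coordinates, whose origin is the TCP and whose axes are the flange's). Camera axes: x right, y down, z forward; pixel columns grow to the right and rows downward; lengths in mm; the calibration is good to about 2 mm. A picture is of the moment at which its call begins: read the wrist's pose just before it. camera_params takes no time and is no camera call.
A pose or a line that the arm cannot do raises ctrl.MotionError and nothing moves.
- ctrl.finish_job(): hands the job in; it is judged then, once.
The state is a dict: "t": time; "q": joint angles; "qvel": joint speeds; "tau": joint torques, N m; "eef_pos": TCP position; "eef_rot": TCP orientation; "force": force on the tool from outside, world axes, zero at the start; "wrist_torque": the same for the moment, N m; "grip_width": finger opening in mm; "grasp_force": force on a finger pad.
Only numpy, scipy, OpenCV 4.12 (cv2) and the standard library are available. Lean on these libraries where they do the work, as an engineer would, in place of code of your own. Each camera call takes 0.05 s, during which the arm holds its last target. There are 200 camera calls.

### The job

Knock every pressed kiln-prop box that is in the die up out of its cavity with its red ejector pedal, and stack them all the same way up, one on another, as a straight square pillar inside the blue rectangle on the kiln bat, their long sides along the rectangle's. When all the boxes stand there, lay the terracotta cap tile flat and square on top, either face up. Before you finish, push the raised ejectors back down inside their empty cavities, ready for the next pressing, and leave the mugs and the glaze jar where they are.

Things in the scene. Friction and masses are not known exactly. Their poses are not given: they have to be found in the camera images.
- die: Fixed steel die, green feet, 120 (x) x 300 (y) x 105 mm high; origin at the centre of its underside, z up; pedals on its -x side (towards the robot). Three rectangular cavities in a row along its y, open at the top, each 88 (x) x 62 (y) x 46 mm deep; an ejector (brass disc, 40 mm across) comes up through a hole in its floor. Not all hold a box.
- bat: Fixed off-white kiln bat (flat slab), 140 (x) x 110 (y) x 12 mm thick, with a blue printed rectangle (95 x 70 mm) in the middle of its top where the pillar stands; origin at the centre of its underside, z up, x along its long side (and the rectangle's).
- bat_centre (a point): Centre of the bat's top face, inside the blue rectangle, 12 mm above the table.
- cap: Loose terracotta cap tile, 88 (x) x 62 (y) x 18 mm thick, about 0.2 kg, lying flat on the table at the start; both faces alike, with a dark stripe along x; origin at the middle of the tile (9 mm above what it lies on), z across its thickness.
- prop1: Buff closed hollow kiln-prop box, 84 (x) x 58 (y) x 46 mm high, 0.2 to 0.4 kg, dark rectangle on top; origin at the centre of its underside, z up. At the start it sits in cavity 1 (at the die's +y end), its top level with the die's top face and 2 mm of play all round, axes parallel to the die's. May be absent.
- knock1 (a joint): Rocker pedal of cavity 1's ejector, rad: 0 = pedal up, ejector down (starts 0 to 0.03); 0.56 = pedal fully down. After 0.045 rad of free play the box rises 67 mm per rad, about 34 mm in all (12 mm then still in the cavity). Pressing takes up to 15 N; it stays where left and holds the box up. Pivot along the die's y, at die x = -62 mm, 52 mm above the table.
- pedal1 (a point): Centre of the top of the red pedal plate (34 x 42 mm) for cavity 1, in front (-x) of the die; about 75 mm above the table when up, about 39 mm when fully down.
- cavity1 (a point): Centre of the mouth of cavity 1 (at the die's +y end), in the plane of the die's top face, 105 mm above the table. The ejector's brass disc lies straight below it: 49 mm below when down, 12 mm below when fully up. In an empty cavity the disc can be pushed back down from above with about 10 N, and stays; the pedal rises with it.
- prop2: Buff closed hollow kiln-prop box, 84 (x) x 58 (y) x 46 mm high, 0.2 to 0.4 kg, dark rectangle on top; origin at the centre of its underside, z up. At the start it sits in cavity 2 (in the middle of the die), its top level with the die's top face and 2 mm of play all round, axes parallel to the die's. May be absent.
- knock2 (a joint): Rocker pedal of cavity 2's ejector, rad: 0 = pedal up, ejector down (starts 0 to 0.03); 0.56 = pedal fully down. After 0.045 rad of free play the box rises 67 mm per rad, about 34 mm in all (12 mm then still in the cavity). Pressing takes up to 15 N; it stays where left and holds the box up. Pivot along the die's y, at die x = -62 mm, 52 mm above the table.
- pedal2 (a point): Centre of the top of the red pedal plate (34 x 42 mm) for cavity 2, in front (-x) of the die; about 75 mm above the table when up, about 39 mm when fully down.
- cavity2 (a point): Centre of the mouth of cavity 2 (in the middle of the die), in the plane of the die's top face, 105 mm above the table. The ejector's brass disc lies straight below it: 49 mm below when down, 12 mm below when fully up. In an empty cavity the disc can be pushed back down from above with about 10 N, and stays; the pedal rises with it.
- prop3: Buff closed hollow kiln-prop box, 84 (x) x 58 (y) x 46 mm high, 0.2 to 0.4 kg, dark rectangle on top; origin at the centre of its underside, z up. At the start it sits in cavity 3 (at the die's -y end), its top level with the die's top face and 2 mm of play all round, axes parallel to the die's. May be absent.
- knock3 (a joint): Rocker pedal of cavity 3's ejector, rad: 0 = pedal up, ejector down (starts 0 to 0.03); 0.56 = pedal fully down. After 0.045 rad of free play the box rises 67 mm per rad, about 34 mm in all (12 mm then still in the cavity). Pressing takes up to 15 N; it stays where left and holds the box up. Pivot along the die's y, at die x = -62 mm, 52 mm above the table.
- pedal3 (a point): Centre of the top of the red pedal plate (34 x 42 mm) for cavity 3, in front (-x) of the die; about 75 mm above the table when up, about 39 mm when fully down.
- cavity3 (a point): Centre of the mouth of cavity 3 (at the die's -y end), in the plane of the die's top face, 105 mm above the table. The ejector's brass disc lies straight below it: 49 mm below when down, 12 mm below when fully up. In an empty cavity the disc can be pushed back down from above with about 10 N, and stays; the pedal rises with it.
- mug_a: Bystander: Off-white mug, about 80 mm across and 95 mm tall; origin at the centre of its underside. Leave it alone.
- mug_b: Bystander: Off-white mug, about 80 mm across and 95 mm tall; origin at the centre of its underside. Leave it alone.
- glaze: Bystander: White jar with blue cap, about 80 mm across and 110 mm tall; origin at the centre of its underside. Leave it alone.
Things that resemble listed ones, but are neither listed nor needed, are in the scene too. What is shaped like the prop1 but green or turquoise is not meant.

How it is judged:
By the outcome, as a careful person would: the job done as asked, in the order asked, and still so for the second after the job is handed in, with the robot touching nothing.
Of prop1, prop2, prop3 only 2 to 3 are there at a start; the rules pass over those that are not, and their reading is None.
At some moment in a run one of cap may be knocked a few centimetres aside while the robot is not near it.
It also fails if it takes over 210 s, if anything falls off the work surface, if the arm or the gripper's body presses on something with over 40 N, if the wrist force passes 120 N, or if a joint passes its speed limit or range.

## Working session

There is one attempt and no reset: what is moved stays moved. The work goes in short steps, each a Python script; the robot and the scene stay as the last script left them, time stands still between calls to the robot, and variables do not carry over. Pictures are saved under pics/ and viewed, at most 14 in all, crops included, and the job is handed in when it is done.

```bash
ls; mkdir -p pics; python3 - <<'E'
from plant import ctrl,sensors,optics
import cv2,numpy as np
np.set_printoptions(precision=3,suppress=True)
print(ctrl.tcp_to_tips)
for n in("scene","top"):
    p,d=optics.grab_frame(n); np.savez(f"pics/{n}0.npz",p=p,d=d)
    cv2.imwrite(f"pics/{n}0.png",cv2.resize(p[:,:,::-1],(800,600),interpolation=cv2.INTER_CUBIC))
    print(n,optics.camera_params(n))
print(optics.camera_params("wrist"));print(sensors.read_state())
E
```

```text
pics
25.0
scene {'mtx': array([[494.926,   0.   , 253.825],
       [  0.   , 494.926, 184.052],
       [  0.   ,   0.   ,   1.   ]]), 'k1': 0.057904139880070024, 'R': array([[ 0.327,  0.945,  0.016],
       [ 0.523, -0.167, -0.836],
       [-0.787,  0.281, -0.549]]), 't': array([-151.887, -240.137, 2149.894])}
top {'mtx': array([[442.094,   0.   , 255.46 ],
       [  0.   , 442.094, 195.467],
       [  0.   ,   0.   ,   1.   ]]), 'k1': 0.02734360939297575, 'R': array([[-0.022, -1.   ,  0.017],
       [-0.994,  0.02 , -0.105],
       [ 0.105, -0.019, -0.994]]), 't': array([ -62.414,  570.232, 1422.147])}
{'mtx': array([[274.966,   0.   , 254.318],
       [  0.   , 274.966, 184.23 ],
       [  0.   ,   0.   ,   1.   ]]), 'k1': -0.03652663069878319, 'T_tool_cam': array([[   0.   ,   -0.951,   -0.308,   79.73 ],
       [   1.   ,   -0.   ,    0.001,    0.913],
       [  -0.001,   -0.308,    0.951, -116.857],
       [   0.   ,    0.   ,    0.   ,    1.   ]])}
{'t': 0.1, 'q': array([ 0.982,  0.207,  1.543,  0.   ,  1.394, -0.151]), 'qvel': array([ 0.   , -0.001, -0.006, -0.   , -0.   , -0.001]), 'tau': array([ -0.001, -38.41 , -29.255,  -0.   ,   0.005,  -0.   ]), 'eef_pos': array([243.422, 520.217, 255.216]), 'eef_rot': array([[-0.906,  0.424, -0.001],
       [ 0.424,  0.906, -0.002],
       [ 0.   , -0.002, -1.   ]]), 'force': array([-0.529,  0.85 ,  0.059]), 'wrist_torque': array([ 0.077, -0.023, -0.024]), 'grasp_force': 0.0, 'grip_width': 85.65783026377383}
```

View pics/scene0.png

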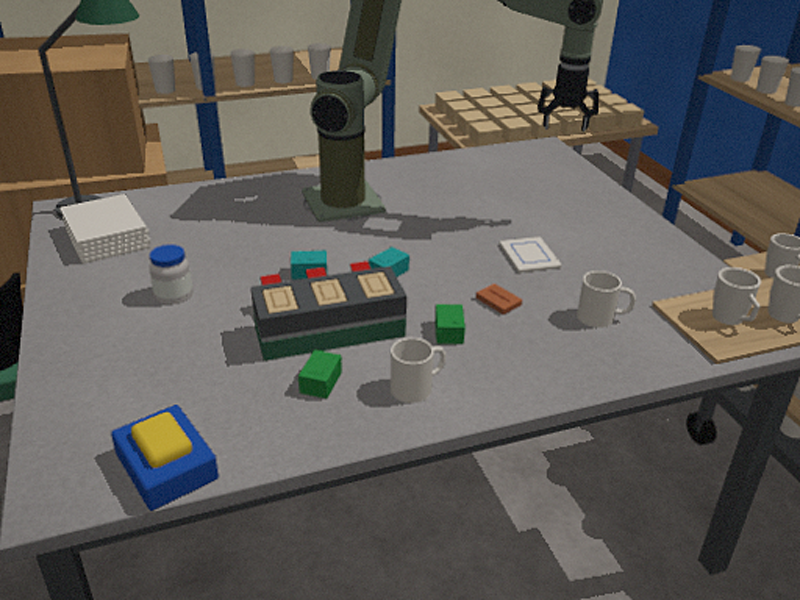

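View pics/top0.png

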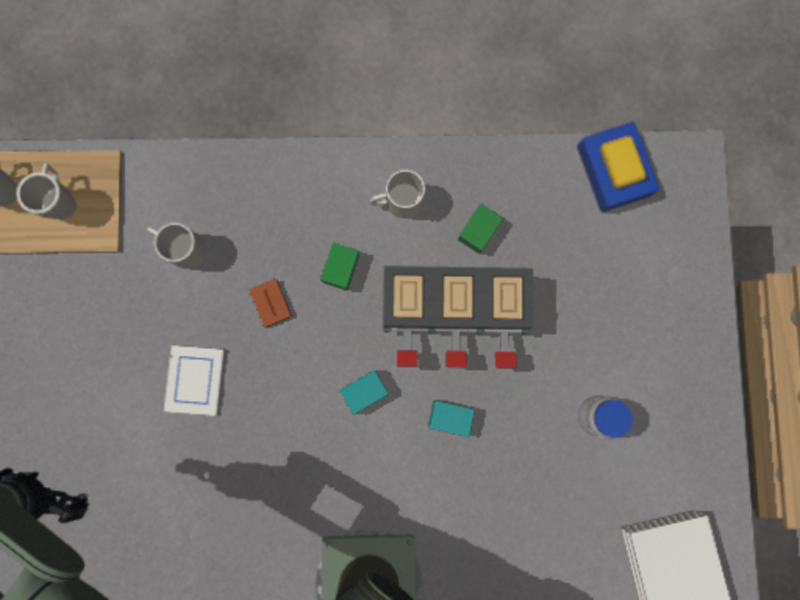

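Top view: die at (384–533, 267–330) with all three cavities holding boxes. The bat is at (195,380), the cap at (271,303), and the red pedals are at (407,358), (456,358) and (506,358). The mugs, the jar and the green and turquoise decoys are clear of the pillar site.

```bash
cat > h.py <<'E'
from plant import ctrl,sensors,optics
import cv2,numpy as np
np.set_printoptions(precision=2,suppress=True)
def cam(name,st=None):
    c=optics.camera_params(name)
    if name!="wrist": return c["mtx"],c["k1"],c["R"],np.array(c["t"])
    T=np.eye(4);T[:3,:3]=st["eef_rot"];T[:3,3]=st["eef_pos"]
    M=np.linalg.inv(T@c["T_tool_cam"]); return c["mtx"],c["k1"],M[:3,:3],M[:3,3]
def world(px,z,C):
    K,k,R,t=C
    u=cv2.undistortPoints(np.asarray(px,float).reshape(-1,1,2),K,np.array([k,0,0,0.]))[:,0]
    d=np.c_[u,np.ones(len(u))]@R; o=-R.T@t
    return o+d*((z-o[2])/d[:,2])[:,None]
def grab(name,fn=None):
    st=sensors.read_state(); p,d=optics.grab_frame(name)
    if fn: cv2.imwrite(f"pics/{fn}.png",cv2.resize(p[:,:,::-1],(800,600),interpolation=cv2.INTER_CUBIC))
    return p,d,cam(name,st)
def mask(p,kind):
    h=cv2.cvtColor(p,cv2.COLOR_RGB2HSV); H,S,V=[h[...,i].astype(int) for i in range(3)]
    m={"cap":(H>=5)&(H<13)&(S>130)&(V>70),"red":((H<4)|(H>175))&(S>170)&(V>80),
       "box":(H>9)&(H<25)&(S>50)&(S<165)&(V>110),"bat":(S<40)&(V>150),
       "blue":(H>100)&(H<130)&(S>40)}[kind]
    return m.astype(np.uint8)*255
def rects(p,kind,z,C,amin=60,close=5):
    m=cv2.morphologyEx(mask(p,kind),cv2.MORPH_CLOSE,np.ones((close,close)))
    out=[]
    for c in cv2.findContours(m,cv2.RETR_EXTERNAL,cv2.CHAIN_APPROX_NONE)[0]:
        if cv2.contourArea(c)<amin: continue
        w=world(c[:,0],z,C)[:,:2].astype(np.float32)
        (cx,cy),(a,b),th=cv2.minAreaRect(w)
        if a<b: a,b,th=b,a,th+90
        th=(np.deg2rad(th)+np.pi/2)%np.pi-np.pi/2
        out.append((np.array([cx,cy]),a,b,th,c[:,0].mean(0)))
    return out
def Rd(th):  # tool down, tool y (closing) axis at angle th+90deg => x axis along th
    c,s=np.cos(th),np.sin(th); return np.array([[c,s,0],[s,-c,0],[0,0,-1.]])
E
python3 - <<'E'
from h import *
for n in("top",):
    f=np.load(f"pics/{n}0.npz");C=cam(n);p=f["p"]
    for k,z in(("cap",18),("red",75),("box",105),("bat",12),("blue",12)):
        for r in rects(p,k,z,C): 
            if r[0][0]<720 and -400<r[0][1]<600: print(k,*r)
E
```

```text
cap [582.24 199.01] 86.16548919677734 59.466461181640625 0.3740061542703761 [172.53 193.53]
red [ 449.98 -286.35] 35.25186538696289 25.24310874938965 1.55010915776327 [323.35 230.11]
red [ 453.78 -185.05] 34.856258392333984 28.315502166748047 1.5387820678568906 [291.5  229.31]
red [457.3  -87.06] 34.78251647949219 25.213760375976562 1.5494766570043765 [260.03 229.  ]
box [572.35 183.7 ] 75.81111145019531 52.54145050048828 0.3737559502859633 [172.99 193.93]
box [ 573.95 -289.2 ] 82.68833923339844 53.381587982177734 -0.03608183802893805 [324.5  190.31]
box [ 577.52 -189.11] 79.14053344726562 53.34450149536133 -0.028481842068124763 [292.5 189.5]
box [581.04 -90.7 ] 81.80398559570312 56.380374908447266 -0.020914469830664473 [260.73 189.19]
bat [422.49 360.62] 139.7345733642578 109.70409393310547 -0.10366873859545933 [123.16 243.09]
blue [171.71 591.76] 37.09114074707031 35.05702590942383 -0.6692247516406029 [ 48.15 324.51]
```

```bash
cat >> h.py <<'E'
DC=np.array([577.5,-189.7]); DY=-0.0357
def die(x,y):
    c,s=np.cos(DY),np.sin(DY); return DC+np.array([c*x-s*y,s*x+c*y])
def pick_rot(pos,th):
    q0=sensors.read_state()["q"]; best=None
    for a in(th,th+np.pi):
        q=ctrl.solve_ik(np.asarray(pos,float),Rd(a))
        if q is not None:
            d=np.abs(np.array(q)-q0).max()
            if best is None or d<best[0]: best=(d,Rd(a))
    return best[1]
def over(xy,z,th):
    p=[*xy,z]; R=pick_rot(p,th); ctrl.move_ptp(p,R); return R
def up(z):
    s=sensors.read_state()["eef_pos"]
    if s[2]<z: ctrl.move_l([s[0],s[1],z])
E
python3 - <<'E'
from h import *
ctrl.gripper_to(0)
T=ctrl.tcp_to_tips
for y in(99,0,-99):
    xy=die(-125,y); over(xy,75+T+40,DY)
    ctrl.move_l([*xy,75+T+8],vel=150)
    hit=ctrl.move_l([*xy,37+T],vel=40,threshold=30)
    s=sensors.read_state();print(y,xy,hit,s["eef_pos"][2]-T,s["force"],s["t"])
    up(75+T+60)
xy=die(-60,0); over(xy,400,DY); 
grab("wrist","w1"); p,d,C=grab("wrist"); np.savez("pics/w1.npz",p=p)
print(sensors.read_state()["eef_rot"])
for r in rects(p,"box",139,C,400): print(*r)
print(sensors.read_state()["t"])
E
```

```text
99 [456.11 -86.3 ] True 40.83524212982269 [-3.37  0.9   9.3 ] 4.6167
0 [ 452.58 -185.24] True 40.87891802853268 [-3.31  0.19  8.06] 7.325
-99 [ 449.05 -284.18] False 40.41930543901316 [-9.42  4.59 23.81] 10.2583
[[ 1.   -0.04 -0.  ]
 [-0.04 -1.    0.  ]
 [-0.   -0.   -1.  ]]
[580.41 -89.29] 59.2230110168457 35.140419006347656 -0.039258456577185186 [179.83 108.67]
[ 573.81 -288.75] 60.34305953979492 35.30522155761719 -0.03224395658202539 [330.85 108.38]
[ 577.12 -189.2 ] 60.462806701660156 33.76481246948242 -0.02696277498234423 [255.23 108.34]
[584.8  105.51] 66.20277404785156 43.96131134033203 0.3658101428576028 [ 37.57 111.93]
12.2
```

View pics/w1.png

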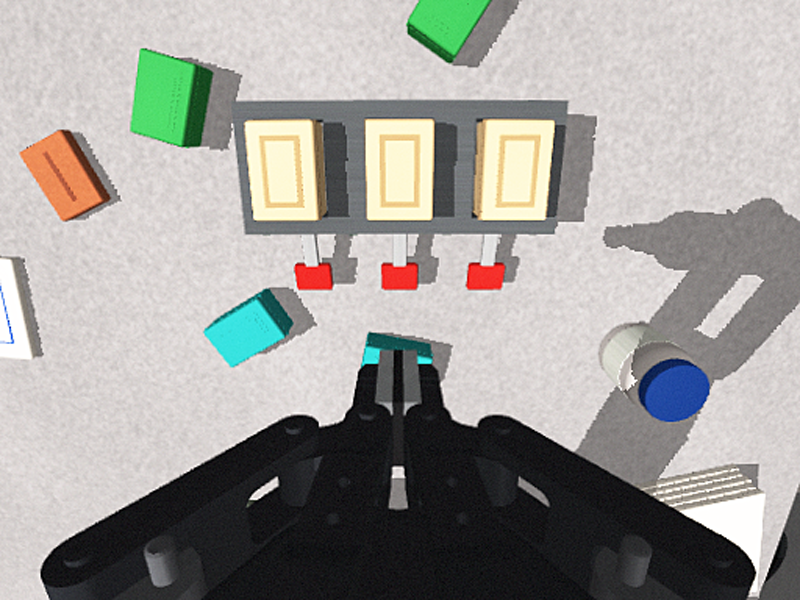

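```bash
python3 - <<'E'
from h import *
ctrl.gripper_to(76)
b=np.array([422.5,360.6]); over(b-[70,-20],330,-0.10)
p,d,C=grab("wrist","w2"); np.savez("pics/w2.npz",p=p)
print(sensors.read_state()["eef_pos"],sensors.read_state()["eef_rot"][:,0])
for k,z in(("bat",12),("blue",12),("cap",18)):
    for r in rects(p,k,z,C,400): print(k,*r)
print(sensors.read_state()["t"])
E
```

```text
[353.26 380.08 330.14] [ 0.99 -0.1   0.  ]
bat [-150.4   135.93] 194.280029296875 93.79806518554688 0.4379919284108924 [394.63 363.29]
bat [-73.62 732.99] 146.54269409179688 104.34134674072266 -0.04351059273166058 [116.88 361.58]
bat [266.06 347.71] 911.8527221679688 596.73193359375 1.4696378838429451 [279.33 154.08]
blue [  3.33 415.21] 1196.2200927734375 398.2236633300781 1.4708416326556613 [255.5  320.46]
blue [422.64 360.61] 93.69686889648438 69.84513854980469 -0.10038106622975729 [263.49  99.71]
15.0917
```

View pics/w2.png

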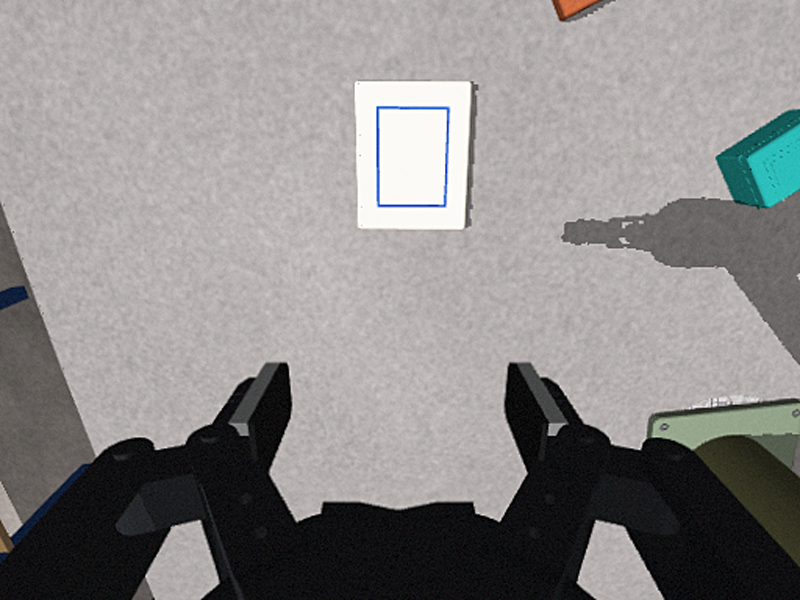

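The bat's blue rectangle shows at (377–449, 106–207) in this view. Both cameras put it at (422.6, 360.6) with yaw −0.102. Next: move the first box.

```bash
cat >> h.py <<'E'
BOX={1:(580.4,-89.7),2:(577.2,-189.3),3:(573.9,-288.9)}; BAT=np.array([422.6,360.6]); BY=-0.102
def fetch(n,level):
    xy=BOX[n]; up(300); ctrl.gripper_to(76); over(xy,250,DY)
    ctrl.move_l([*xy,175],vel=200); ctrl.move_l([*xy,134],vel=80,threshold=20)
    ctrl.gripper_to(40,force=60); s=sensors.read_state(); print("grip",s["grip_width"],s["grasp_force"],s["eef_pos"])
    ctrl.move_l([*xy,200],vel=80); ctrl.move_l([*xy,330],vel=200)
    s=sensors.read_state();print("held",s["grip_width"],s["grasp_force"],s["force"],s["t"])
    place(12+46*level,134-93,8)
def place(zb,off,thr):  # zb support height, off = TCP height above held underside
    over(BAT,330,BY); z=zb+off
    ctrl.move_l([*BAT,z+20],vel=200)
    hit=ctrl.move_l([*BAT,z-6],vel=25,threshold=thr)
    s=sensors.read_state(); print("placed",hit,s["eef_pos"],"expected z",z,s["force"])
    ctrl.gripper_to(74); ctrl.hold(.2)
    up(s["eef_pos"][2]+40); up(330)
    print("t",sensors.read_state()["t"])
E
python3 - <<'E'
from h import *
fetch(1,0)
b=BAT; over(b-[70,-10],330,BY)
p,d,C=grab("wrist","w3")
for r in rects(p,"box",58,C,200): print(*r)
grab("top","t3")
E
```

```text
grip 57.13432609440536 67.19686031341553 [580.96 -90.03 134.82]
held 57.02219583420518 66.94867730140686 [-0.58  0.68 -3.03] 20.475
placed True [422.4  360.54  53.59] expected z 53 [ 0.27 -0.92  4.18]
t 27.075
[421.35 361.9 ] 81.1778335571289 57.069332122802734 -0.10046708633296664 [256.76 100.39]
```

View pics/w3.png

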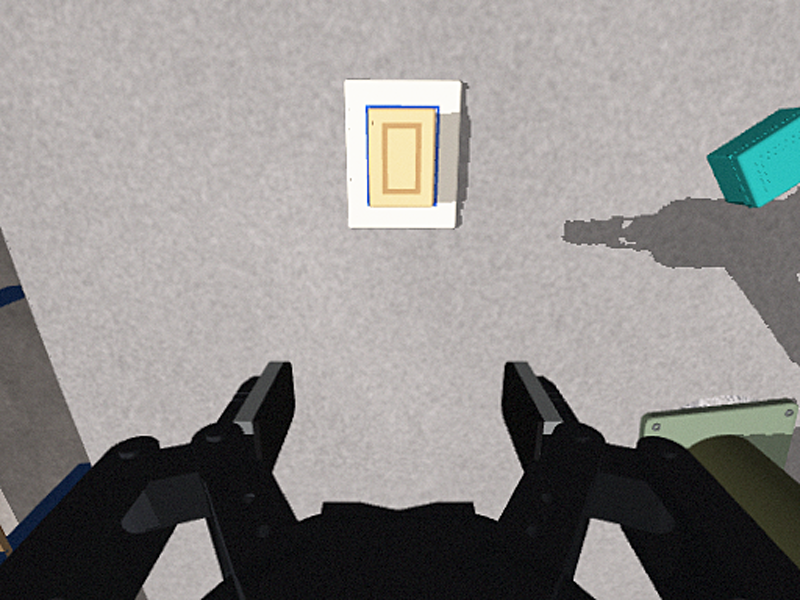

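Box 1 stands square inside the blue rectangle, at (368–436, 106–207) in this view. The cap corner that was at (580,10) in the last view is gone, so I'll find the cap again later. Continuing with boxes 2 and 3.

```bash
python3 - <<'E'
from h import *
fetch(2,1); fetch(3,2)
p,d,C=grab("top","t4"); np.savez("pics/t4.npz",p=p,d=d)
for k,z in(("cap",18),("box",150)):
    for r in rects(p,k,z,C): 
        if r[0][0]<760 and -400<r[0][1]<600: print(k,*r)
b=BAT; over(b-[80,-10],430,BY)
p,d,C=grab("wrist","w4")
for r in rects(p,"box",150,C,200): print(*r)
for r in rects(p,"cap",18,C,200): print("cap",*r)
grab("scene","s4")
E
```

```text
grip 56.720125960443895 67.43408203125 [ 577.75 -189.8   134.87]
held 56.743157025260494 67.13109970092773 [-0.2  -0.24 -3.17] 33.2083
placed True [422.48 360.61  99.65] expected z 99 [-1.33  0.14  3.9 ]
t 39.575
grip 57.33729653222548 67.07731246948242 [ 574.43 -289.44  134.93]
held 56.7718532280531 66.85778260231018 [ 0.14  0.45 -3.09] 45.4333
placed True [422.51 360.63 145.65] expected z 145 [ 0.35 -0.07  4.18]
t 51.5833
cap [601.05 177.81] 86.09585571289062 59.538387298583984 0.3786515061598015 [178.96 187.59]
box [422.51 360.67] 83.68389129638672 58.428199768066406 -0.09984057768652566 [110.31 244.18]
box [ 568.68 -279.66] 36.6484489440918 36.356689453125 -0.03655108701301035 [324.26 190.31]
box [ 570.59 -185.78] 36.517723083496094 36.392791748046875 -0.019971045014504085 [292.56 189.94]
box [572.51 -89.11] 36.49712371826172 36.2580451965332 -0.02161860962288209 [260.94 189.53]
box [584.98 158.25] 77.51722717285156 50.74517822265625 0.40018729147278176 [179.51 188.13]
[-123.1   134.62] 117.69973754882812 78.3868408203125 1.426629296976765 [393.01 370.41]
[ 76.54 863.43] 111.79302215576172 37.44624328613281 -0.4184659641935671 [  6.31 315.54]
[421.69 362.08] 81.88326263427734 57.530921936035156 -0.10438353103203735 [255.62  94.  ]
[495.05 683.71] 157.6084747314453 52.197113037109375 -0.35140557057455446 [10.25 69.93]
```

View pics/w4.png

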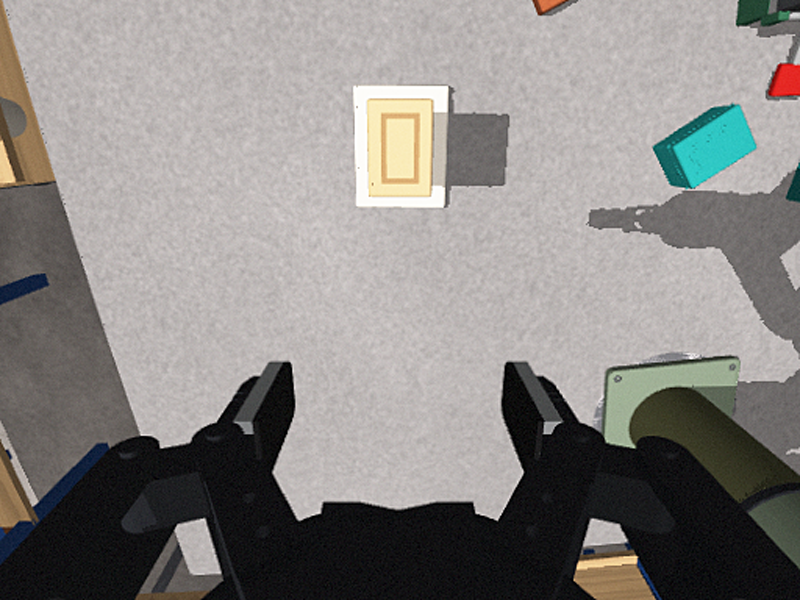

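View pics/s4.png

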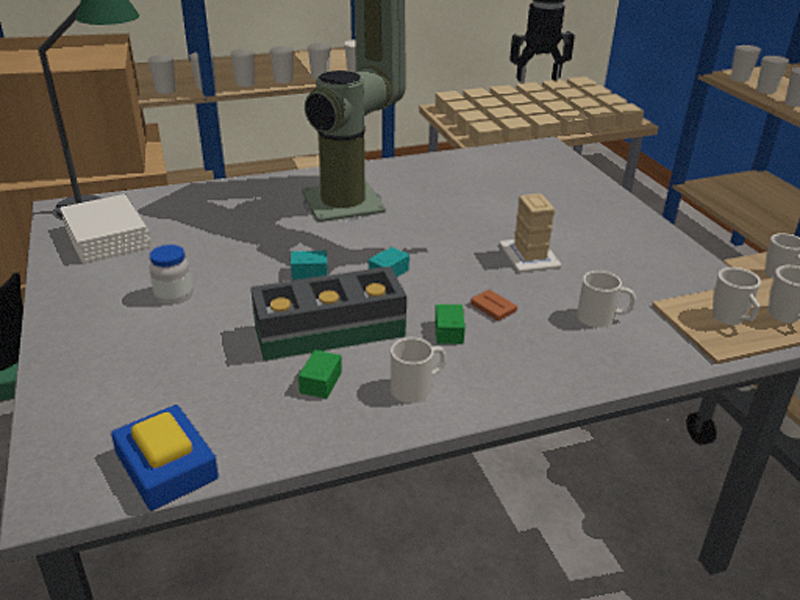

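The pillar is three high and straight, with its top at (367–433, 98–197). The cap was knocked to about (601,178), yaw 0.38. I'll check that with the wrist camera, then grasp it.

```bash
python3 - <<'E'
from h import *
th=.379; c=np.array([601.,177.8]); u=np.array([np.cos(th),np.sin(th)])
R=over(c-60*u,300,th); 
if R[:,0]@[*u,0]<0: over(c+60*u,300,th)
p,d,C=grab("wrist")
best=None
for r in rects(p,"cap",18,C,400):
    print(*r)
    if 80<r[1]<96 and 54<r[2]<68 and np.hypot(*(r[0]-c))<12: best=r
if best is None: cv2.imwrite("pics/w5.png",p[:,:,::-1]); raise SystemExit("look")
c,th=best[0],best[3]
ctrl.gripper_to(78); over(c,120,th)
ctrl.move_l([*c,50],vel=150); ctrl.move_l([*c,24],vel=50,threshold=15)
ctrl.gripper_to(40,force=60); s=sensors.read_state(); print(s["grip_width"],s["grasp_force"],s["eef_pos"])
ctrl.move_l([*c,60],vel=60); s=sensors.read_state();print("held",s["grip_width"],s["grasp_force"],s["force"],s["t"])
E
```

```text
[601.17 179.35] 85.90310668945312 60.93247985839844 0.37905081387574513 [254.74 108.01]
60.34335110878496 68.15983057022095 [602.01 179.45  24.86]
held 60.38361323651889 67.6880943775177 [ 0.17 -0.37 -2.01] 56.9083
```

```bash
python3 - <<'E'
from h import *
up(330); place(150,24.5,6)
over(BAT-[80,-10],430,BY)
p,d,C=grab("wrist","w6")
for r in rects(p,"cap",168,C,400): print("cap",*r)
E
```

```text
placed True [422.53 360.58 174.83] expected z 174.5 [0.86 0.78 4.18]
t 63.275
cap [421.28 362.37] 85.59376525878906 60.31447982788086 -0.09858915829029691 [255.36  93.22]
```

View pics/w6.png

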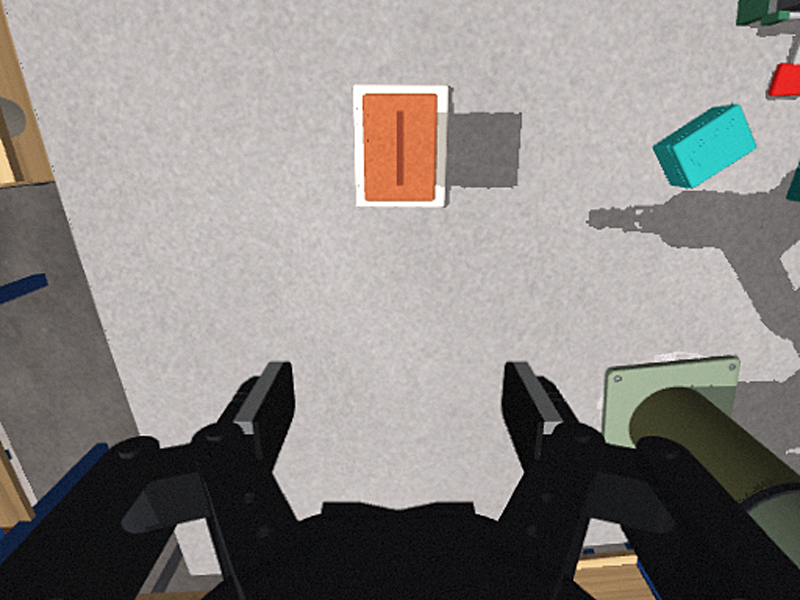

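The cap lies flat and square on the pillar, at (363–437, 94–202). Now I'll push the ejectors down.

```bash
python3 - <<'E'
from h import *
T=ctrl.tcp_to_tips
ctrl.gripper_to(0)
for n in(1,2,3):
    xy=BOX[n]; up(220); over(xy,220,DY+np.pi/2)
    ctrl.move_l([*xy,105+T],vel=200)
    a=ctrl.move_l([*xy,54+T],vel=40,threshold=28); s=sensors.read_state()
    print(n,a,s["eef_pos"]-[0,0,T],s["force"])
    up(220)
over(die(-60,0),400,DY); p,d,C=grab("wrist","w7")
for r in rects(p,"red",75,C,100): print("red",*r)
grab("scene","s7"); print(sensors.read_state()["t"])
E
```

```text
1 False [581.02 -89.9   55.86] [-3.81  1.63 12.03]
2 False [ 577.76 -189.62   55.86] [-3.64  2.31 11.36]
3 False [ 574.39 -289.26   55.88] [-3.49  1.06 10.47]
red [456.68 -85.82] 41.43333053588867 30.052759170532227 1.539017890771417 [317.02 106.  ]
red [ 453.29 -185.28] 40.2830810546875 29.963525772094727 1.5344102226114167 [253.3  105.89]
red [ 450.23 -283.67] 41.75016784667969 31.55948829650879 1.5295837757678656 [189.71 106.38]
79.0417
```

View pics/w7.png

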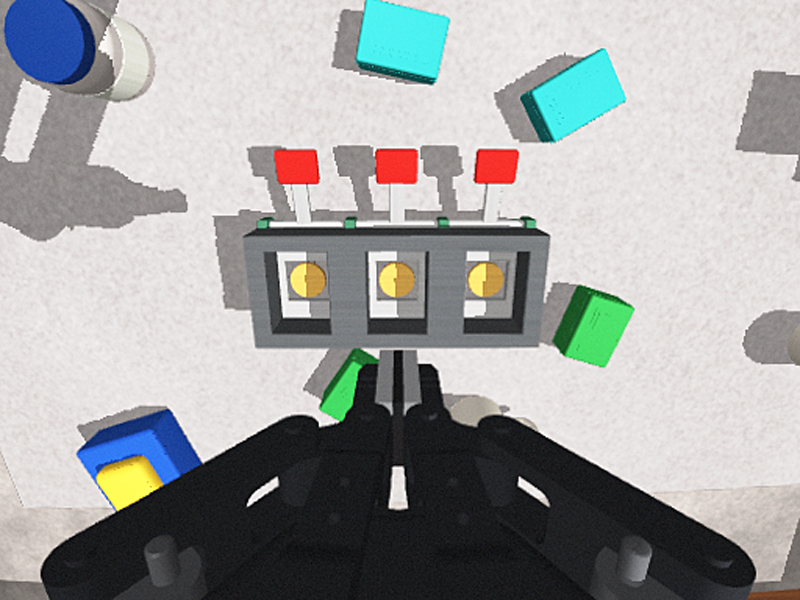

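View pics/s7.png

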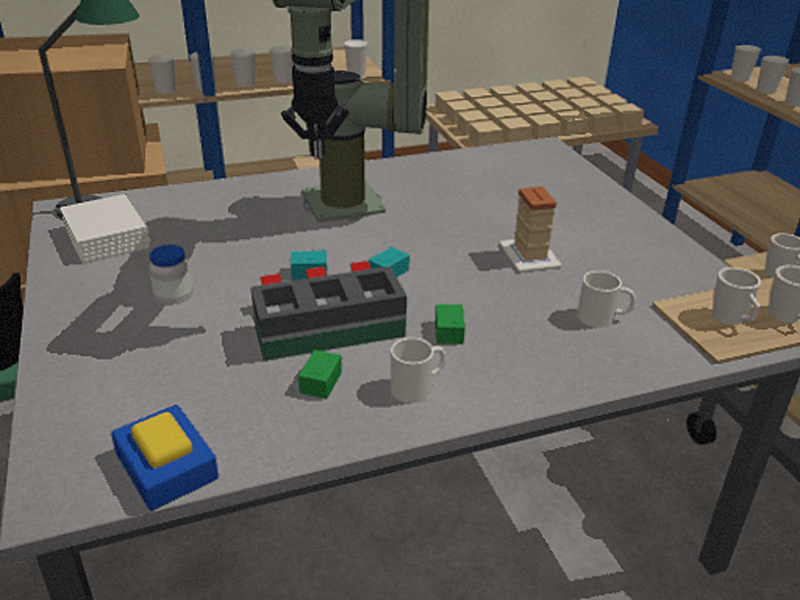

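The discs at (308,280), (396,280) and (486,280) are on the cavity floors and the pedals are up. The pillar with its cap is intact and the mugs and jar haven't moved.

```bash
python3 -c "
from plant import ctrl
print(ctrl.finish_job())"
```

```text
the job is handed in; nothing more can be done
None
```

The job is handed in: all three boxes stand as a straight pillar in the blue rectangle with the cap flat on top, the ejectors are back down, and the mugs and glaze jar were left alone (about 79 s of 210 s used).

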